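# Shut the balance's draught shield and tare it

### The arm

A 6-joint arm with a two-finger parallel gripper is mounted at the origin on the work surface. World frame = base frame: x ahead of the robot, y to its left, z up, the work surface at z = 0. Lengths are in m, angles in rad, forces in N, time in s.
With the tool pointing down it reaches from about 0.4 to 0.925 m from the base axis. Payload 12.5 kg.
Tool frame: the origin (TCP) lies on the centre line of the jaws, within the pads' length; the fingertips stand 17 mm ahead of it and the grasp point (between the pads) lies 2 mm behind it; z points along the fingers, y is the line along which they close (so a half turn about z gives the same grasp; the last joint's range is limited). The gripper opens to 95 mm and grips with 3 to 60 N. Pads are 20 mm wide; open, the fingers measure 119 mm over their backs; the gripper's body (75 mm by 180 mm) begins 59 mm behind the grasp point.
Start: joints at [1.217, 0.491, 1.559, -0, 1.092, -0.106], TCP at [0.153, 0.606, 0.232] pointing down, gripper open.
Joint ranges: [-3.1, 3.1], [-0.84, 2.19], [0.05, 2.79], [-1.13, 4.28], [0.06, 2.93], [-2.69, 2.69]. Speed limits (rad/s): [2.22, 2.22, 2.79, 3.14, 3.14, 3.14].

### API

Orientations are given as a 3x3 rotation matrix whose columns are the frame's x, y, z axes.
In Python, from bench import robot, sense, camera, close_job gives the robot as it stands. The module is installed in compiled form; this text tells all that it offers. Calls block until the motion is done:
- robot.reach(position, orientation): joint-space move of the TCP to a pose.
- robot.line_to(position, frame=None, velocity=0.15): straight line of the TCP; frame=None keeps the orientation; velocity is the mean speed in m/s.
- robot.move_j(angles): joint-space move.
- robot.set_gripper(opening, grip_force=None): finger opening in m; grip_force is the grip in N (None keeps the last); returns when the fingers have stopped.
- robot.sleep(seconds).
- robot.solve_ik(position, orientation): joint angles nearest the present ones, or None.
- sense(): the state.
- camera(name): name is "scene" or "top" or "wrist"; returns a dict with "frame" (480x640x3 uint8, blue, green, red), "range_z" (480x640 float32, m along the optical axis (not along the pixel's ray), 0 where there is no reading), "fx", "fy", "cx", "cy" (pixels), "R" (3x3) and "t" (3): a world point X has camera coordinates R X + t; the wrist camera has in their place "mount" (4x4, takes a point from camera to tool coordinates, whose origin is the TCP and whose axes are the flange's). Camera axes: x right, y down, z forward; pixel columns grow to the right and rows downward; lengths in m; the calibration is good to about 2 mm. A picture is of the moment at which its call begins: read the wrist's pose just before it.
A pose or a line that the arm cannot do raises robot.MotionError and nothing moves.
- close_job(): hands the job in; it is judged then, once.
The state is a dict: "time_s": time; "joint_positions": joint angles; "qd": joint speeds; "effort": joint torques, N m; "eef_pos": TCP position; "eef_rot": TCP orientation; "ft_force": force on the tool from outside, world axes, zero at the start; "wrist_torque": the same for the moment, N m; "width": finger opening in m; "grasp_force": force on a finger pad.
Only numpy, scipy, OpenCV 4.12 (cv2) and the standard library are available. Lean on these libraries where they do the work, as an engineer would, in place of code of your own. Each camera call takes 0.05 s, during which the arm holds its last target. There are 200 camera calls.

### The job

The laboratory balance stands with its draught shield open and a beaker on its pan. With the fingertips only, push the sliding top panel (blue tab) and the sliding side door (orange tab) of the shield fully shut, and only then press the green tare button all the way down and let it go. Grasp and lift nothing, do not press the red button, and leave the beaker and everything else on the bench where it stands.

Things in the scene. Friction and masses are not known exactly. Their poses are not given: they have to be found in the camera images.
- balance: Grey balance, fixed, yaw up to 0.3. Origin on the bench (z 0) under the chamber; x to its rear, y to its left, z up. In this frame, mm: base x -205 to 160, y -100 to 100, 55 high, its front a flat deck with display and buttons; clear chamber x -77 to 85, y -85 to 87, top z 165; solid tower behind it to x 160. The sliding top panel is the chamber's roof, the side door its left wall.
- top_panel (a joint): Sliding roof panel, clear with white rim, upper face at z 172. Value = how far open, m: 0 fully shut (panel forward), up to 0.085 open (panel slid back along the balance's +x). A push of about 2 N moves it; it stays where it is left and has a hard stop at 0. Starts 0.035 to 0.08.
- top_tab (a point): Middle of the upper edge of the blue tab standing on the top panel near its front edge; moves with it. Tab 12 thick along the balance's x, 70 wide along y, 28 high (z 172 to 200). Push on its rear (+x) face towards the balance's front to shut the panel.
- side_door (a joint): Sliding left side door, clear with white rim, outer face at y 91, z 60 to 160. Value = how far open, m: 0 fully shut (door forward), up to 0.085 open (slid back along the balance's +x). A push of about 2 N moves it; it stays where it is left and has a hard stop at 0. Starts 0.035 to 0.08.
- side_tab (a point): Middle of the upper edge of the orange tab that sticks out sideways (+y) from the side door near its front edge; moves with it. Tab 12 thick along the balance's x, 36 wide along y (from the door's face y 91 out to y 127), 60 high (z 105 to 165). Free space below, behind and outside it. Push on its rear (+x) face towards the balance's front.
- tare_button (a joint): Green tare button on the deck, left. Value = how far down, m: 0 up, 0.006 fully down; springs back; about 4 N takes it fully down.
- tare_button_top (a point): Middle of the top of the green button's cap (26 diameter), pressed straight down. 165 in front of the balance's origin and 45 to its left.
- power_button (a joint): Red power button, same kind, not to be pressed. Value: 0 up, 0.006 fully down.
- power_button_top (a point): Middle of the top of the red button's cap, 90 to the right of the green one.
- beaker: Amber glass beaker, 44 wide, 55 high, loose on the weighing pan inside the chamber. Origin: centre of its underside.
- flask_a: Aluminium flask with red cap, 80 diameter, 199 high, loose, standing to the left or right of the balance. Origin: centre of its underside.
- flask_b: A second, equal aluminium flask. Origin: centre of its underside.
- wash_bottle: White wash bottle with red cap and thin spout, 68 diameter, 205 high with the spout, loose. Origin: centre of its underside.
- pen: Pink pen, 140 long along its x axis, 10 thick, lying loose to the left front of the balance. Origin: middle of its underside.
- petri_dish: Petri dish, 90 diameter, 19 high, loose. Origin: centre of its underside.
- weight: Brass calibration weight, 32 diameter, 58 high with its knob, loose. Origin: centre of its underside.

How it is judged:
By the outcome, as a careful person would: the job done as asked, in the order asked, and still so for the second after the job is handed in, with the robot touching nothing.
It also fails if it takes over 53 s, if anything falls off the work surface, if the arm or the gripper's body presses on something with over 40 N, if the wrist force passes 120 N, or if a joint passes its speed limit or range.

## Working session

There is one attempt and no reset: what is moved stays moved. The work goes in short steps, each a Python script; the robot and the scene stay as the last script left them, time stands still between calls to the robot, and variables do not carry over. Pictures are saved under pics/ and viewed, at most 10 in all, crops included, and the job is handed in when it is done.

```bash
mkdir -p pics
python3 - <<'E'
from bench import robot, sense, camera
import cv2, numpy as np
for n in ("scene","top"):
    c=camera(n); cv2.imwrite(f"pics/{n}1.png",c["frame"]); np.savez(f"{n}1.npz",**c)
print(sense())
E
```

```text
{'time_s': 0.1, 'joint_positions': array([ 1.21740110e+00,  4.91484412e-01,  1.55935312e+00,  9.36481998e-06,
        1.09171471e+00, -1.05602679e-01]), 'qd': array([-0.00031535, -0.0014309 , -0.00152721,  0.00024516,  0.00209702,
        0.001281  ]), 'effort': array([ 2.53148864e-03, -6.13621259e+01, -2.58603466e+01,  6.94235321e-02,
        4.70503885e-02, -9.02346119e-05]), 'eef_pos': array([0.15320348, 0.60574128, 0.2311416 ]), 'eef_rot': array([[-9.69455115e-01,  2.45268554e-01, -3.39897805e-04],
       [ 2.45268765e-01,  9.69454706e-01, -8.97416732e-04],
       [ 1.09407423e-04, -9.53371557e-04, -9.99999540e-01]]), 'ft_force': array([ 0.86001094,  0.84887878, -0.48602692]), 'wrist_torque': array([ 0.01019131, -0.01797723, -0.05295178]), 'grasp_force': 0.0, 'width': 0.09522786420330287}
```

View pics/scene1.png

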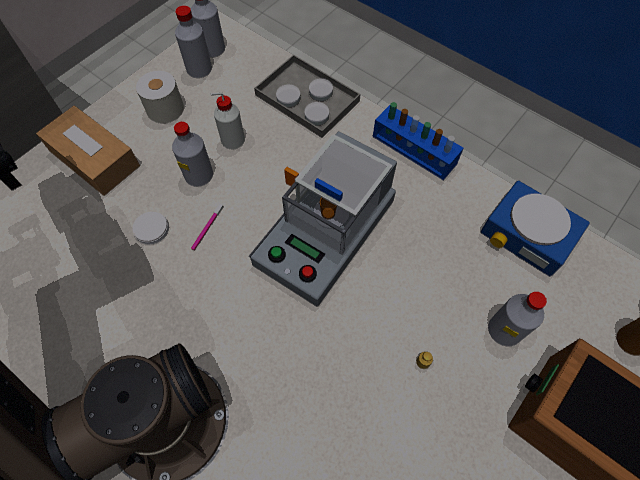

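View pics/top1.png

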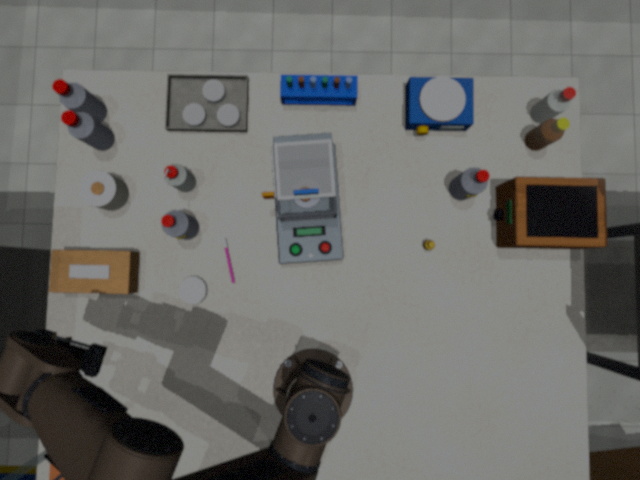

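The scene view shows the green button at about (277,254), red at (307,272), the blue tab at (328,189) and the orange tab at (291,175). In the top view they are at (296,249), (325,247), (306,191) and (268,195). A flask and the wash bottle stand to the left of the orange tab.

```bash
cat > h.py <<'E'
import cv2, numpy as np
def blob(c,h,win,smin=120,vmin=50):
    """points (world) of pixels with hue range h inside window (u0,v0,u1,v1)"""
    hsv=cv2.cvtColor(c["frame"],cv2.COLOR_BGR2HSV)
    H,S,V=[hsv[...,i].astype(int) for i in range(3)]
    m=((H>=h[0])&(H<=h[1]) if h[0]<=h[1] else (H>=h[0])|(H<=h[1]))&(S>smin)&(V>vmin)&(c["range_z"]>0)
    w=np.zeros_like(m); w[win[1]:win[3],win[0]:win[2]]=1; m&=w
    v,u=np.nonzero(m); z=c["range_z"][v,u]
    P=np.stack([(u-c["cx"])/c["fx"]*z,(v-c["cy"])/c["fy"]*z,z],1)
    return (P-c["t"])@c["R"], u, v
E
python3 - <<'E'
from h import *
W={"scene":dict(green=((50,80),(262,240,290,266)),red=((170,8),(295,260,320,285)),blue=((105,130),(310,172,348,205)),orange=((5,22),(280,163,302,190)),redcapflask=((170,8),(170,118,192,140)),redcapwash=((170,8),(212,92,236,112)),pen=((140,175),(185,195,230,255))),
"top":dict(green=((50,80),(286,240,304,258)),red=((170,8),(316,238,334,256)),blue=((105,130),(285,180,325,200)),orange=((5,22),(258,186,277,204)),redcapflask=((170,8),(158,210,178,232)),redcapwash=((170,8),(160,162,182,182)),pen=((140,175),(215,230,245,290)))}
for n in W:
    c=dict(np.load(n+"1.npz")); print(n,c["fx"], -c["R"].T@c["t"])
    for k,(h,w) in W[n].items():
        P,u,v=blob(c,h,w)
        if len(P): print(k,len(P),u.mean().round(1),v.mean().round(1),np.median(P,0).round(4),P.min(0).round(3),P.max(0).round(3))
        else: print(k,"none")
E
```

```text
scene 499.3732829735187 [ 0.08986333 -0.34930683  1.13519672]
green 79 275.8 251.4 [0.4323 0.061  0.0781] [0.421 0.049 0.073] [0.445 0.074 0.082]
red 98 307.1 271.0 [ 0.4397 -0.0288  0.077 ] [ 0.428 -0.041  0.065] [ 0.456 -0.013  0.082]
blue 244 328.2 188.9 [0.5852 0.0282 0.1986] [ 0.58  -0.005  0.175] [0.598 0.064 0.205]
orange 170 290.1 175.7 [0.5807 0.1408 0.1548] [0.577 0.122 0.108] [0.592 0.157 0.169]
redcapflask 153 180.9 127.9 [0.4977 0.4097 0.1989] [ 0.481  0.393 -0.001] [0.603 0.591 0.205]
redcapwash 145 223.4 102.2 [0.6419 0.4188 0.1603] [ 0.626  0.402 -0.003] [0.761 0.566 0.174]
pen 165 203.4 231.3 [0.3796 0.2707 0.0096] [ 0.326  0.254 -0.004] [0.438 0.288 0.016]
top 452.35387857669184 [ 3.64305833e-01 -2.21873943e-04  1.44051343e+00]
green 67 295.0 248.9 [0.4277 0.0613 0.0772] [0.416 0.049 0.064] [0.44  0.074 0.082]
red 79 324.6 247.0 [ 0.4356 -0.0289  0.0755] [ 0.421 -0.042  0.061] [ 0.451 -0.014  0.084]
blue 101 305.4 191.1 [0.5832 0.029  0.1995] [ 0.576 -0.002  0.186] [0.59  0.062 0.205]
orange 60 267.9 194.6 [0.578  0.1384 0.1642] [0.575 0.123 0.119] [0.585 0.155 0.172]
redcapflask 128 167.8 220.6 [0.493  0.4094 0.1995] [0.478 0.393 0.143] [0.51  0.442 0.207]
redcapwash 104 171.7 171.7 [0.6386 0.4175 0.1603] [0.624 0.404 0.148] [0.657 0.432 0.185]
pen 63 229.6 265.3 [0.3728 0.269  0.0111] [0.326 0.257 0.005] [0.426 0.283 0.018]
```

```bash
cat >> h.py <<'E'
from bench import robot, sense, camera
yaw=0.0855; X=np.array([np.cos(yaw),np.sin(yaw),0]); Y=np.array([-X[1],X[0],0]); Z=np.array([0,0,1.])
G=np.array([0.430,0.0612,0]); O=G+.165*X-.045*Y
R=np.stack([-X,Y,-Z],1)
B=lambda x,y,z: O+x*X+y*Y+z*Z          # balance frame -> world
toB=lambda p: np.array([(p-O)@X,(p-O)@Y,p[2]])
def push(x0,xmin,y,z,fmax=12,step=.003):
    f0=sense()["ft_force"]@X; x=x0; log=[]
    while x>xmin:
        x-=step; robot.line_to(B(x,y,z),velocity=.06)
        s=sense(); f=s["ft_force"]@X-f0; log.append((round(x*1e3),round(f,1)))
        if f>fmax: break
    print(log, toB(s["eef_pos"]).round(4), s["time_s"])
    return x
E
python3 - <<'E'
from h import *
print(O, toB(np.array([.584,.0286,.2])), toB(np.array([.579,.139,.165])))
robot.set_gripper(0.0,10)
p=sense()["eef_pos"]; robot.line_to([p[0],p[1],.30],velocity=.25)
robot.reach(B(.03,0,.28),R)
robot.line_to(B(.03,0,.199))
s=sense(); print(toB(s["eef_pos"]),s["ft_force"],s["time_s"],s["width"])
x=push(.02,-.085,0,.199)
robot.line_to(B(x+.02,0,.199)); robot.line_to(B(x+.02,0,.26))
s=sense(); print(s["ft_force"],s["time_s"])
E
```

```text
[0.59824009 0.0304547  0.        ] [-0.01434645 -0.00063188  0.2       ] [-0.00990048  0.10979182  0.165     ]
[3.04098198e-02 1.22492045e-04 1.99745381e-01] [-0.22592219  0.18304367 -0.08654532] 5.3583 0.000275662557047018
[(17, np.float64(0.5)), (14, np.float64(0.3)), (11, np.float64(0.4)), (8, np.float64(0.0)), (5, np.float64(-0.1)), (2, np.float64(0.3)), (-1, np.float64(0.1)), (-4, np.float64(-1.0)), (-7, np.float64(0.7)), (-10, np.float64(-0.2)), (-13, np.float64(-0.2)), (-16, np.float64(0.6)), (-19, np.float64(-0.4)), (-22, np.float64(0.8)), (-25, np.float64(-0.3)), (-28, np.float64(0.7)), (-31, np.float64(0.2)), (-34, np.float64(-0.2)), (-37, np.float64(-0.2)), (-40, np.float64(0.8)), (-43, np.float64(0.8)), (-46, np.float64(0.6)), (-49, np.float64(9.2)), (-52, np.float64(23.4))] [-4.800e-02 -1.000e-04  1.993e-01] 11.475
[ 0.40368841 -0.46093369  0.04793121] 12.3167
```

Run:
```python
from h import *
robot.line_to(B(.032,.112,.26),velocity=.2)
robot.line_to(B(.032,.112,.152))
s=sense(); print(toB(s["eef_pos"]),s["ft_force"],s["time_s"])
x=push(.023,-.085,.112,.152)
robot.line_to(B(x+.02,.112,.152)); robot.line_to(B(x+.02,.112,.29),velocity=.2)
c=camera("scene"); cv2.imwrite("pics/s2.png",cv2.resize(c["frame"][120:320,200:440],None,fx=3,fy=3)); 
for k,h,w in (("blue",(105,130),(290,160,348,225)),("orange",(5,22),(250,163,302,230))):
    P,u,v=blob(c,h,w)
    if len(P): print(k,toB(np.median(P,0)),u.mean(),v.mean(),len(P))
print(sense()["time_s"])
```

```text
[0.03238894 0.11174542 0.15290874] [ 0.51621873 -0.44952678  0.65572644] 13.975
[(20, np.float64(-0.8)), (17, np.float64(-0.5)), (14, np.float64(-1.0)), (11, np.float64(-0.6)), (8, np.float64(-1.2)), (5, np.float64(-0.9)), (2, np.float64(-0.1)), (-1, np.float64(-0.6)), (-4, np.float64(-0.1)), (-7, np.float64(-0.1)), (-10, np.float64(-1.3)), (-13, np.float64(-0.9)), (-16, np.float64(0.1)), (-19, np.float64(0.1)), (-22, np.float64(-0.4)), (-25, np.float64(-0.2)), (-28, np.float64(-0.5)), (-31, np.float64(-0.8)), (-34, np.float64(-0.3)), (-37, np.float64(-0.7)), (-40, np.float64(-0.4)), (-43, np.float64(-1.2)), (-46, np.float64(-0.7)), (-49, np.float64(5.5)), (-52, np.float64(19.3))] [-0.0483  0.1119  0.1523] 20.325
blue [-0.06608514 -0.00131119  0.19788633] 314.8576512455516 205.62277580071174 281
orange [-0.06749954  0.11028491  0.15340018] 275.39772727272725 193.4090909090909 176
21.5
```

View pics/s2.png

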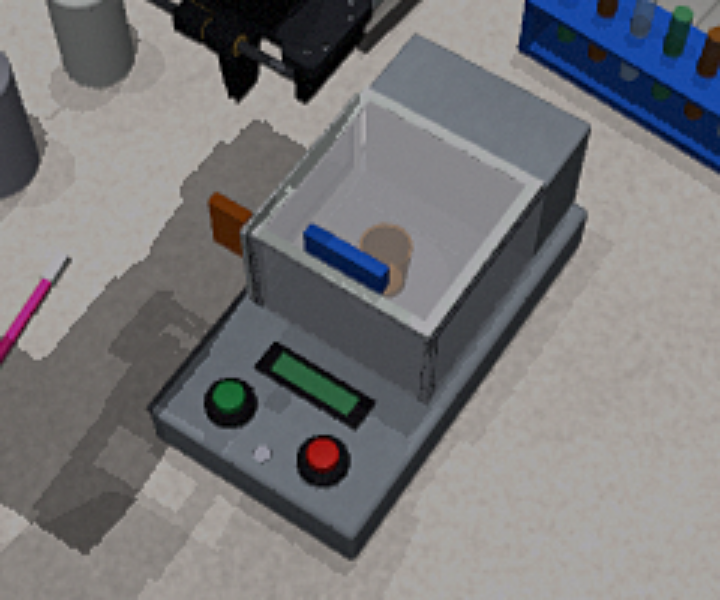

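Both panels are shut (blue tab at x -66 mm, orange at x -67 mm in the balance frame, with the hard stop felt on each), and the beaker is still on its pan. Next I check the bezel height and the wrist camera's offset, and move above the green button.

Run:
```python
from h import *
print(camera("wrist")["mount"].round(3))
c=camera("scene"); P,u,v=blob(c,(50,80),(262,240,290,266)); g=np.median(P,0); print("green",g,toB(g))
# height profile round the button
vv,uu=np.mgrid[230:280,255:300]; z=c["range_z"][vv,uu]
Q=(np.stack([(uu-c["cx"])/c["fx"]*z,(vv-c["cy"])/c["fy"]*z,z],-1).reshape(-1,3)-c["t"])@c["R"]
r=np.hypot(*(Q[:,:2]-g[:2]).T)
for a in range(0,30,3):
    m=(r>=a/1e3)&(r<(a+3)/1e3); print(a,np.percentile(Q[m,2],[10,50,90]).round(4) if m.any() else None)
robot.line_to(B(-.165,.045,.29),velocity=.2)
robot.line_to(B(-.165,.045,.125))
s=sense(); print(toB(s["eef_pos"]),s["ft_force"],s["time_s"])
```

```text
[[-0.001 -0.959 -0.285  0.08 ]
 [ 1.    -0.001 -0.001  0.   ]
 [ 0.001 -0.285  0.959 -0.154]
 [ 0.     0.     0.     1.   ]]
green [0.43217639 0.06081259 0.07732785] [-0.16286465  0.04442815  0.07732785]
0 [0.0755 0.0784 0.0793]
3 [0.075  0.0767 0.08  ]
6 [0.0754 0.0778 0.0792]
9 [0.0694 0.0764 0.0802]
12 [0.0652 0.0699 0.0771]
15 [0.0637 0.0683 0.0701]
18 [0.0547 0.0652 0.0686]
21 [0.0536 0.0555 0.059 ]
24 [0.0532 0.0551 0.0582]
27 [0.0531 0.0561 0.0583]
[-0.16469847  0.04504351  0.12543727] [-0.10920106 -0.12491824 -0.87081912] 23.7417
```

Run:
```python
from h import *
z=.101; robot.line_to(B(-.165,.045,z)); f0=sense()["ft_force"][2]; log=[]
while z>.078:
    z-=.0015; robot.line_to(B(-.165,.045,z),velocity=.04); robot.sleep(.05)
    s=sense(); f=s["ft_force"][2]-f0; log.append((round(z*1e3,1),round(s["eef_pos"][2]*1e3,1),round(float(f),1)))
    if f>16: break
robot.sleep(.3); print(log, sense()["eef_pos"][2]-.017, sense()["ft_force"][2]-f0)
robot.line_to(B(-.165,.045,.125)); robot.line_to(B(-.165,.045,.26),velocity=.2); robot.sleep(.3)
c=camera("scene"); cv2.imwrite("pics/s3.png",c["frame"])
for k,h,w in (("blue",(105,130),(290,160,348,225)),("orange",(5,22),(250,163,302,230)),("green",(50,80),(262,240,290,266))):
    P,u,v=blob(c,h,w)
    if len(P): print(k,toB(np.median(P,0)),len(P))
s=sense(); print(s["time_s"],s["ft_force"])
```

```text
[(99.5, np.float64(100.0), 0.3), (98.0, np.float64(98.0), 0.0), (96.5, np.float64(96.4), -0.3), (95.0, np.float64(95.0), -0.8), (93.5, np.float64(93.5), 1.1), (92.0, np.float64(92.0), 0.3), (90.5, np.float64(90.5), 2.0), (89.0, np.float64(89.0), 3.3), (87.5, np.float64(88.0), 15.1), (86.0, np.float64(87.6), 37.2)] 0.07058082974973566 38.217207352651165
blue [-0.06629514 -0.01374458  0.19860466] 188
orange [-0.19035242  0.02033638  0.34116825] 16
green [-0.16277244  0.04511839  0.07768477] 76
28.9333 [ 1.37443375 -0.00863033  0.5868058 ]
```

View pics/s3.png

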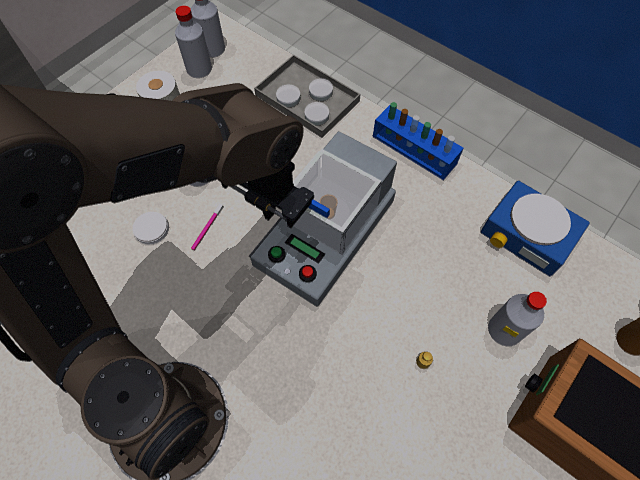

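The spring gave way gradually over about 6 mm down to a hard stop, and the green cap is back up at z 78 mm. The pen, dish and blue tab are unmoved, and the gripper is clear.

```bash
python3 -c "
from bench import close_job; print(close_job())"
```

```text
the job is handed in; nothing more can be done
None
```

The job is handed in at about 29 s: the top panel and side door were pushed shut to their hard stops, then the green tare button was pressed fully down and released. The red button was not pressed, and nothing else appeared to have moved; the arm hid the side door, one flask and the wash bottle in the last picture.

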